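Set the watch bench in order for a break

TASK

Set the watchmaker's bench in order on the round mat: stand the round tin in the middle of the square cork pad with the movement box flat in the middle of its lid, and stand the loupe upright on the mat exactly half-way between the movement holder and the oil stand, in line with them. Also lower the glass cover gently over the watch movement in the holder, so that it stands flat on the holder's base with its edge even all round, and leave the jar, the brush and the screwdriver where they are.

Things in the scene. Friction and masses are not known exactly. Their poses are not given: they have to be found in the camera images.
- tin_center (a point): Round closed aluminium tin, 60 mm across, 28 mm high, flat lid, 90 g, standing on the bench beside the mat. Point at its centre, 14 mm above its underside; z up. The bench top is at z = 0.
- mbox_center (a point): Movement box: square closed box 42 x 42 mm, 28 mm high, cream lower half, clear upper half with a black watch dial inside; flat top and bottom, 50 g. Starts on the bench beside the mat. Point at its centre, 14 mm above its underside; x and y along its sides, z up.
- loupe_center (a point): Watchmaker's loupe standing upright on its aluminium rim, lens up: 36 mm high; rim 32 mm across and 10 mm high, barrel above it 28 to 29 mm across; 35 g. Starts on the bench beside the mat. Point on its axis, 18 mm above its underside; z up.
- cover_center (a point): Clear glass dust cover, open below: upright cylinder 56 mm across outside, 50 mm inside, 50 mm high to its flat top, with a small brass knob (16 mm across, 13 mm high) on top, 63 mm high in all, 90 g. Can be gripped round its wall. Starts on the bench beside the mat. Point on its axis, 25 mm above its lower edge; z up.
- holder: Movement holder, fixed on the mat: aluminium base disc 66 mm across and 8 mm high, with a watch movement with a black dial (33 mm across) raised on it, top 22 mm above the disc's underside. Origin: centre of its underside, which lies on the mat at z = 0.003. It stands on the 3 mm thick, fixed round green mat (360 mm across), as do the oil stand and the cork pad; the centres of these three are the corners of a triangle with all sides 200 mm.
- oilstand: Oil stand, fixed on the mat: dark wooden block 66 x 34 mm, 14 mm high, with three steel cups in a row on it, 24 mm high in all. Origin: centre of its underside, on the mat at z = 0.003; x along its length.
- pad: Square cork pad, 80 x 80 mm, 4 mm thick, fixed on the mat. Origin: centre of its underside, at z = 0.003, so its top is at z = 0.007; x and y along its sides.
- jar_center (a point): Bystander: small amber glass jar with a black cap, 40 mm across, 50 mm high, loose on the bench beyond the mat. Point at its centre, 25 mm above its underside. Not to be moved.
- brush: Bystander: thin dusting brush with a wooden handle, 130 mm long, 13 mm wide, lying loose on the bench beyond the mat. Origin: on its underside, at mid-length; x along it. Not to be moved.
- driver: Bystander: slim steel watchmaker's screwdriver, 130 mm long, 12 mm across, lying loose on the bench beyond the mat. Origin: on its underside, at mid-length; x along it. Not to be moved.
Mind the look-alikes: they are no part of the job. Of the things like the part that bears cover_center, leave any that is pink; of the rest the smaller one is meant. Leave any turquoise look-alike of the part that bears tin_center alone.

How it is judged:
At the end, for the whole second after the job is handed in: Tin upright on the cork pad, centred to 12 mm; movement box flat on its lid, centred to 12 mm; loupe upright on the mat half-way between holder and oil stand (13 mm along their line, 15 mm across); glass cover level on the holder base, centred to 10 mm; all at rest (horizontal distance between tin_center and pad below 0.012 m and height (world z) of tin_center between 0.017 and 0.025 m and angle between each of tin_center, mbox_center, loupe_center's own z axis and vertical below 0.08 rad and horizontal distance between mbox_center and tin_center below 0.012 m and height (world z) of mbox_center between 0.045 and 0.053 m and horizontal distance between loupe_center and holder below 0.113 m and horizontal distance between loupe_center and oilstand below 0.113 m and horizontal distance between loupe_center and pad between 0.158 and 0.188 m and height (world z) of loupe_center between 0.017 and 0.025 m and horizontal distance between cover_center and holder below 0.01 m and height (world z) of cover_center between 0.032 and 0.04 m and angle between cover_center's own z axis and vertical below 0.06 rad and linear speed of each of tin, mbox, loupe, cover below 0.02 m/s and angular speed of each of tin, mbox, loupe, cover below 0.2 rad/s); the robot touches nothing.
It fails at once if the jar is moved by more than 20 mm (distance of jar_center from where it was at the start of the episode above 0.02 m).
It fails at once if the brush is moved by more than 20 mm (distance of brush from where it was at the start of the episode above 0.02 m).
It fails at once if the screwdriver is moved by more than 20 mm (distance of driver from where it was at the start of the episode above 0.02 m).
It fails at once if the glass cover is dropped onto the holder (faster than 0.6 m/s when close above it) (horizontal distance between cover_center and holder below 0.03 m and height (world z) of cover_center below 0.07 m and linear speed of cover above 0.6 m/s).
It also fails if it takes over 96 s, if anything falls off the work surface, if the arm or the gripper's body presses on something with over 40 N, if the wrist force passes 120 N, or if a joint passes its speed limit or range.

ROBOT

A 6-joint arm with a two-finger parallel gripper is mounted at the origin on the work surface. World frame = base frame: x ahead of the robot, y to its left, z up, the work surface at z = 0. Lengths are in m, angles in rad, forces in N, time in s.
With the tool pointing down it reaches from about 0.275 to 0.725 m from the base axis. Payload 15.9 kg.
Tool frame: the origin (TCP) lies midway between the tips of the shut fingers; the grasp point (between the pads) lies ctrl.grip_point_offset behind it (ctrl.grip_point_offset is the distance from the TCP to the grasp point, in m); z points along the fingers, y is the line along which they close (so a half turn about z gives the same grasp; the last joint's range is limited). The gripper opens to 85 mm and grips with 20 to 120 N. Pads are 22 mm wide; open, the fingers measure 114 mm over their backs; the gripper's body (76 mm by 85 mm) begins 54 mm behind the grasp point. The pads swing forward as they close: fully open they stand 13 mm farther back than shut.
Start: joints at [1.249, 0.213, -0.034, 1.323, 0, 1.571], TCP at [0.158, 0.474, 0.231] pointing down, gripper open.
Joint ranges: [-2.98, 2.98], [-0.74, 1.72], [-1.14, 1.35], [-2.1, 2.04], [-1.57, 1.44], [-3.14, 3.14]. Speed limits (rad/s): [1.89, 1.89, 2.39, 2.57, 3.14, 3.14].

INTERFACE

Orientations are given as a unit quaternion [x, y, z, w].
In Python, from rig import telemetry, eyes, ctrl gives the robot as it stands.
- The arm moves only by the shell command python3 -m creep 'ROWS' [FORCE]. ROWS is JSON, a list of rows, each a list of 7 numbers: the finger opening in mm, from 0 to 85.4, then the shift along the tool's x, y, z in mm, then the turn, a rotation vector about the tool's x, y, z in units of 8 degrees (1.0 is 8 degrees). A call has 1 to 10 rows; each row is the pose to reach, as a shift and turn from the pose commanded when the call began, along the tool's axes at that moment; what a row does not reach only later rows make up. A row lasts 1/10 s, in which the tool goes at most 50 mm and 8.59 degrees, less where a joint would pass 70% of its speed; a pose out of reach is approached as far as the arm can. A call with a gripper value outside its range is refused whole. The fingers move at their own pace and stop on an object; FORCE is the grip in N (left out, the last holds). Time passes only in rows, so rows that repeat a pose let the fingers close. It gives the time, the measured TCP pose, the force and the opening at its end, in the units of the state.
- telemetry.sense(): the state, without advancing time (a new reading comes with each control period).
- eyes.read_camera(name): name is "scene" or "top"; returns (picture, depth): 400x640x3 uint8, red, green, blue; 400x640 float32, m along the optical axis (not along the pixel's ray), 0 where there is no reading.
- eyes.get_calibration(name): a dict with "fx", "fy", "cx", "cy" (pixels), "rvec" (rotation vector, rad) and "tvec" (3), from world to camera coordinates, as OpenCV has them. Camera axes: x right, y down, z forward; pixel columns grow to the right and rows downward; lengths in m; the calibration is good to about 2 mm. A picture is of the moment at which its call begins. get_calibration takes no time and is no camera call.
- ctrl.job_done(): hands the job in, once; it reports no verdict.
The state is a dict: "clock": time; "joints": joint angles; "dq": joint speeds; "joint_efforts": joint torques, N m; "eef_pos": TCP position; "ee_rot": TCP orientation; "wrist_force": force on the tool from outside, world axes, zero at the start; "ft_torque": the same for the moment, N m; "opening": finger opening in m.
Only numpy, scipy, OpenCV 4.12 (cv2) and the standard library are available. Lean on these libraries where they do the work, as an engineer would, in place of code of your own. Each camera call takes 0.05 s, during which the arm holds its last target. There are 200 camera calls.

## Working session

There is one attempt and no reset: what is moved stays moved. The work goes in short steps, Python scripts to look and compute and a shell command to move; the robot and the scene stay as the last step left them, time stands still between calls to the robot, and variables do not carry over. Pictures are saved under pics/ and viewed, on a budget of 14 in all, crops included, one or two more only if the job needs it, and the job is handed in when it is done.

```bash
mkdir -p pics; ls
python3 - <<'E'
from rig import telemetry, eyes, ctrl
import cv2,numpy as np
for n in ("scene","top"):
    p,d=eyes.read_camera(n); np.savez(f"{n}0.npz",p=p,d=d); cv2.imwrite(f"pics/{n}0.png",p[:,:,::-1]); c=eyes.get_calibration(n)
    R=cv2.Rodrigues(np.array(c["rvec"]))[0]; print(n,c,-R.T@np.array(c["tvec"]).ravel(),(d>0).mean())
print(telemetry.sense(),ctrl.grip_point_offset)
E
```

```text
pics
scene {'fx': 380.61932791778474, 'fy': 380.61932791778474, 'cx': 326.68244259565324, 'cy': 201.46424958404842, 'rvec': array([ 1.63072408,  2.19602618, -0.65004799]), 'tvec': array([ 0.1135959 , -0.44353938,  1.37994951])} [1.1004329  0.22386814 0.92348381] 0.99592578125
top {'fx': 441.96911451137447, 'fy': 441.96911451137447, 'cx': 314.32801022554304, 'cy': 203.262453919845, 'rvec': array([ 2.11899244, -2.1464507 ,  0.20701114]), 'tvec': array([0.05494839, 0.55097233, 1.0777496 ])} [0.34933861 0.06381047 1.15845794] 0.99603125
{'clock': 0.1, 'joints': array([ 1.24902567e+00,  2.13326731e-01, -3.49520846e-02,  1.32352298e+00,
       -2.03585460e-05,  1.57078474e+00]), 'dq': array([-1.55501797e-04, -2.29892621e-03,  2.67712105e-03, -6.61821507e-04,
       -3.85699605e-05, -1.37156137e-04]), 'joint_efforts': array([-1.20721201e-03, -6.87252331e+01,  4.87806165e+01,  1.21814365e-02,
       -4.49206709e-05, -3.56781766e-05]), 'eef_pos': array([0.15803482, 0.47405237, 0.23087334]), 'ee_rot': array([ 1.60186419e-01,  9.87086652e-01, -4.97872397e-04, -7.04892057e-05]), 'wrist_force': array([ 0.70070073, -0.27152882,  0.43548927]), 'ft_torque': array([ 0.01339136, -0.01252624,  0.03303048]), 'opening': 0.08523243614389733} 0.0187
```

View pics/top0.png

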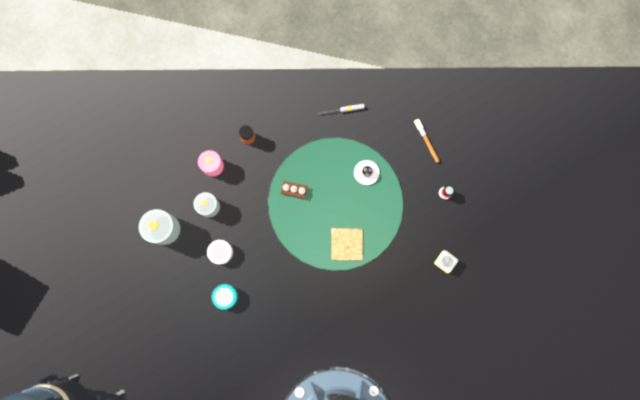

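View pics/scene0.png

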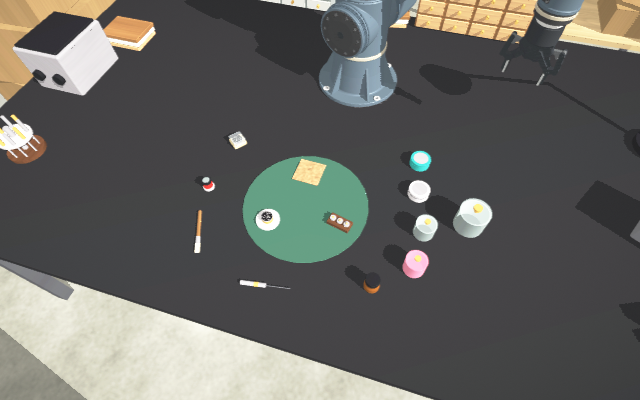

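Top view: cover candidates are pink (211,163), small clear (206,204) and large clear (160,227). Tin candidates are plain (220,252) and turquoise (224,296). Loupe (446,192) and box (446,261) have no look-alikes. I choose the small clear cover and the plain tin, then check them in a crop.

```bash
cat > h.py <<'E'
import cv2,numpy as np
from rig import telemetry, eyes, ctrl
from scipy.spatial.transform import Rotation as Ro
def cal(n):
    c=eyes.get_calibration(n); R=cv2.Rodrigues(np.array(c["rvec"]))[0]; t=np.array(c["tvec"]).ravel(); return c,R,t
def world(n,d):
    c,R,t=cal(n); v,u=np.mgrid[:d.shape[0],:d.shape[1]]
    P=np.stack([(u-c["cx"])/c["fx"]*d,(v-c["cy"])/c["fy"]*d,d],-1); return (P-t)@R
def ray(n,u,v,z):
    c,R,t=cal(n); r=R.T@np.array([(u-c["cx"])/c["fx"],(v-c["cy"])/c["fy"],1]); o=-R.T@t
    return o+r*(z-o[2])/r[2]
def proj(n,p):
    c,R,t=cal(n); q=R@np.array(p)+t; return c["fx"]*q[0]/q[2]+c["cx"],c["fy"]*q[1]/q[2]+c["cy"]
def go(p,yaw=None):
    """shift in tool axes (mm) from current pose to TCP p; turn in 8deg units for closing-line yaw"""
    s=telemetry.sense(); R=Ro.from_quat(s["ee_rot"]); print("shift",np.round(R.inv().apply(np.array(p)-s["eef_pos"])*1000,1))
    y=R.apply([0,1,0]); a=np.degrees(np.arctan2(y[1],y[0])); 
    if yaw is not None:
        dl=(yaw-a+90)%180-90; print("turn z",round(-dl/8,2),"(tool z down) now yaw",round(a,1))
E
python3 - <<'E'
from h import *
for n in("scene","top"):
    f=np.load(n+"0.npz"); d=f["d"]; W=world(n,d)
    z0=np.median(W[...,2][(W[...,0]>.3)&(W[...,0]<.6)&(abs(W[...,1])<.4)]); print(n,"zmed",z0)
    m=((W[...,2]>.010)&(W[...,2]<.1)&(W[...,0]>.1)&(W[...,0]<.75)&(abs(W[...,1])<.5)).astype(np.uint8)
    k,L,S,C=cv2.connectedComponentsWithStats(m)
    for i in range(1,k):
        if S[i,4]<25: continue
        w=W[L==i]; zt=np.percentile(w[:,2],95); q=w[w[:,2]>zt-.006]; print(C[i].round(1),S[i,2:5],"ztop %.3f"%zt,"top c",((q.max(0)+q.min(0))/2)[:2].round(4),"ext",np.ptp(q,0)[:2].round(3))
f=np.load("top0.npz")["p"]; a=cv2.resize(f[130:320,130:280],None,fx=3,fy=3,interpolation=cv2.INTER_CUBIC); b=cv2.resize(f[130:320,380:480],None,fx=3,fy=3,interpolation=cv2.INTER_CUBIC)
cv2.imwrite("pics/crop1.png",np.hstack([a,b])[:,:,::-1])
# fixed things by colour
h=cv2.cvtColor(f,cv2.COLOR_RGB2HSV)
def blob(m,z):
    m=m.astype(np.uint8); k,L,S,C=cv2.connectedComponentsWithStats(m); i=1+np.argmax(S[1:,4]); cs,_=cv2.findContours((L==i).astype(np.uint8),0,2); r=cv2.minAreaRect(max(cs,key=cv2.contourArea)); print(C[i].round(1),S[i,4],r,ray("top",*r[0],z).round(4)); 
roi=np.zeros(f.shape[:2],bool); roi[215:270,320:380]=1
blob(roi&(h[...,0]<30)&(h[...,2]>120),.007)
roi[:]=0; roi[170:205,270:315]=1; blob(roi&((h[...,0]<25)|(h[...,0]>150)|(h[...,1]<60)),.017)
roi[:]=0; roi[150:195,345:390]=1; blob(roi&(h[...,1]<90),.011)
roi[:]=0; roi[130:275,260:410]=1; blob(roi&(h[...,0]>60)&(h[...,0]<90)&(h[...,1]>80),.003)
E
```

```text
scene zmed 0.0008939869008560755
[349.4  96.7] [ 55  23 425] ztop 0.043 top c [ 0.1052 -0.0036] ext [0.01  0.123]
[236.7 139. ] [ 18  17 181] ztop 0.030 top c [ 0.4044 -0.2924] ext [0.054 0.051]
[419.9 159.6] [ 21  19 307] ztop 0.030 top c [0.3233 0.2752] ext [0.061 0.059]
[206.5 182.5] [ 13  14 122] ztop 0.038 top c [ 0.5878 -0.3048] ext [0.027 0.028]
[418.4 190.2] [ 22  21 351] ztop 0.030 top c [0.4365 0.2895] ext [0.06  0.058]
[472.2 216.7] [  38   38 1056] ztop 0.089 top c [0.4982 0.4383] ext [0.024 0.022]
[267.1 218.6] [ 23  21 311] ztop 0.027 top c [ 0.6442 -0.0949] ext [0.032 0.031]
[198.2 222.5] [ 5 25 51] ztop 0.013 top c [ 0.7082 -0.2724] ext [0.071 0.036]
[339.  221.9] [ 27  21 280] ztop 0.025 top c [0.5977 0.0986] ext [0.036 0.063]
[424.9 226.5] [ 25  26 462] ztop 0.061 top c [0.5571 0.3241] ext [0.016 0.015]
[415.  262.8] [ 25  27 514] ztop 0.062 top c [0.6687 0.3168] ext [0.016 0.014]
[372.8 276.5] [15 10 97] ztop 0.052 top c [0.7391 0.2235] ext [0.022 0.035]
top zmed 0.0014060178521042327
[246.7 135.9] [ 16  14 183] ztop 0.054 top c [0.738  0.2256] ext [0.023 0.034]
[2
[... 489 characters left out ...]
.9] [ 24  24 459] ztop 0.032 top c [0.4338 0.2914] ext [0.059 0.057]
[446.7 261.4] [ 24  22 296] ztop 0.031 top c [ 0.4021 -0.2911] ext [0.051 0.052]
[224.2 296.6] [ 25  24 483] ztop 0.032 top c [0.3216 0.2776] ext [0.056 0.057]
[336.3 380.5] [ 78  22 941] ztop 0.026 top c [0.1076 0.001 ] ext [0.015 0.175]
[346.5 244. ] 1008 ((346.5, 244.0), (32.0, 31.0), 90.0) [ 0.4505 -0.0351  0.007 ]
[293.7 189.3] 359 ((293.5384216308594, 189.30767822265625), (26.279560089111328, 14.120360374450684), 11.309932708740234) [0.5957 0.1017 0.017 ]
[366.2 172.1] 604 ((366.5, 172.0), (26.0, 27.0), 90.0) [ 0.6421 -0.0936  0.011 ]
[334.2 201.7] 11760 ((335.5, 203.5), (131.0, 133.0), 90.0) [ 0.5588 -0.0091  0.003 ]
```

View pics/crop1.png

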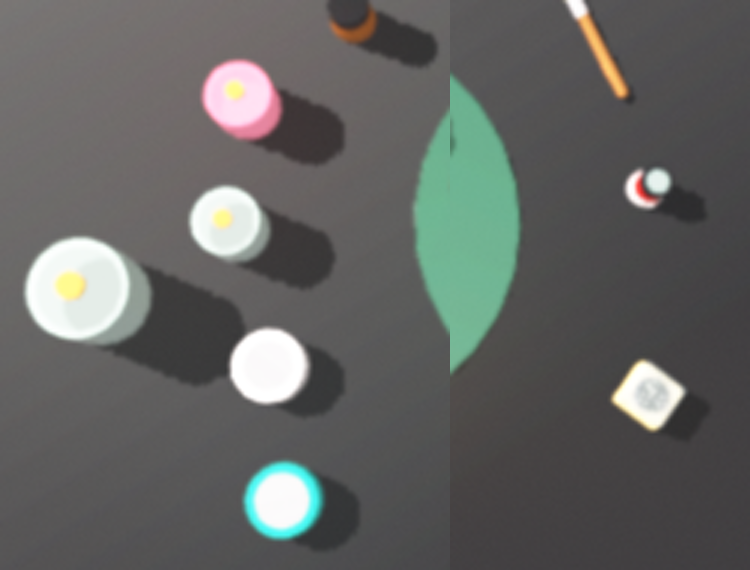

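The crop confirms the choice: the small clear cover (knob at about 206,203 in the full top view) stands between the pink and the large one. The plain white/aluminium tin is at (220,252), above the turquoise-rimmed one. The fixed parts form a triangle with about 200 mm sides, as described. Moving above the tin.

```bash
python3 -m creep '[[85,-40,-11,10,0,0,0],[85,-80,-22,20,0,0,0],[85,-120,-33,40,0,0,0],[85,-160,-44,60,0,0,0],[85,-200,-55,80,0,0,0],[85,-240,-66,100,0,0,0],[85,-280,-77,110,0,0,0],[85,-321,-87,110,0,0,0],[85,-321,-87,110,0,0,0],[85,-321,-87,110,0,0,0]]' 40
python3 - <<'E'
from h import *
go([.435,.2908,-.002]); 
W=world("top",np.load("top0.npz")["d"]); m=(W[...,2]>.022)&(abs(W[...,0]-.403)<.05)&(abs(W[...,1]+.292)<.05)
q=W[m][:,:2].astype(np.float32)*1000; print(cv2.minAreaRect(q))
W=world("scene",np.load("scene0.npz")["d"]); m=(W[...,2]>.022)&(abs(W[...,0]-.403)<.05)&(abs(W[...,1]+.292)<.05)
q=W[m][:,:2].astype(np.float32)*1000; print(cv2.minAreaRect(q))
E
```

```text
clock: 1.1
eef_pos: [0.4354, 0.2895, 0.1209]
ee_rot: [0.161, 0.987, -0.0, -0.0]
wrist_force: [0.0, 0.2, 0.5]
opening: 0.0847
shift [  0.7   1.1 122.9]
((401.41326904296875, -290.2500915527344), (39.627113342285156, 39.74134063720703), 49.65776443481445)
((405.5351867675781, -291.8957214355469), (40.84392166137695, 41.80535888671875), 54.89766311645508)
```

```bash
python3 -m creep '[[85,1,1,35,0,0,0],[85,1,1,70,0,0,0],[85,1,1,95,0,0,0],[85,1,1,110,0,0,0],[85,1,1,117,0,0,0],[85,1,1,121,0,0,0],[85,1,1,121,0,0,0]]' 40
python3 -m creep '[[50,0,0,0,0,0,0],[50,0,0,0,0,0,0],[50,0,0,0,0,0,0],[50,0,0,0,0,0,0],[50,0,0,0,0,0,0],[50,0,0,0,0,0,0]]' 40
```

```text
clock: 1.8
eef_pos: [0.4343, 0.2919, 0.0006]
ee_rot: [0.16, 0.987, 0.0, 0.0]
wrist_force: [0.0, -0.5, 0.4]
opening: 0.0849
clock: 2.4
eef_pos: [0.435, 0.2919, 0.0013]
ee_rot: [0.16, 0.987, 0.001, 0.0]
wrist_force: [-2.3, -0.7, 8.2]
opening: 0.0588
```

```bash
python3 -m creep '[[50,0,0,-5,0,0,0],[50,0,0,-20,0,0,0],[50,0,0,-45,0,0,0],[50,-10,-26,-60,0,0,0],[50,-23,-61,-60,0,0,0],[50,-36,-94,-60,0,0,0],[50,-49,-127,-60,0,0,0],[50,-62,-160,-60,0,0,0],[50,-75,-193,-60,0,0,0],[50,-85,-220,-60,0,0,0]]' 40
python3 -m creep '[[50,-10,-26,0,0,0,0],[50,-21,-55,0,0,0,0],[50,-28,-75,0,0,0,0],[50,-32,-83,0,0,0,0],[50,-33,-85,0,0,0,0],[50,-33,-85,0,0,0,0],[50,-33,-85,0,0,0,0]]' 40
python3 - <<'E'
from h import *
go([.4505,-.0351,.0085])
p,d=eyes.read_camera("top"); np.savez("t1.npz",p=p,d=d); a=p[190:300,280:430]
cv2.imwrite("pics/t1.png",cv2.resize(a,None,fx=4,fy=4,interpolation=cv2.INTER_CUBIC)[:,:,::-1])
E
```

```text
clock: 3.4
eef_pos: [0.4457, 0.0542, 0.0609]
ee_rot: [0.161, 0.987, 0.0, 0.0]
wrist_force: [0.4, 0.1, -0.4]
opening: 0.0585
clock: 4.1
eef_pos: [0.45, -0.0344, 0.0604]
ee_rot: [0.16, 0.987, 0.0, -0.0]
wrist_force: [0.5, 0.5, -0.4]
opening: 0.059
shift [-0.7 -0.6 51.9]
```

View pics/t1.png

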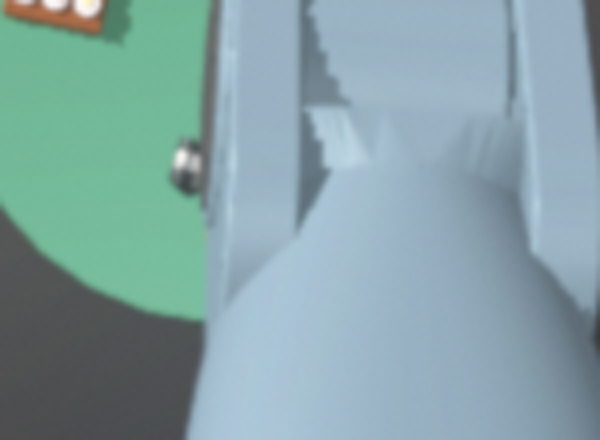

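The arm hides the tin in this view, with only the oil stand visible at about (293,192). The force change (-0.85 N) and the 59 mm opening show the tin is held. Lowering it.

```bash
python3 -m creep '[[50,-1,-1,20,0,0,0],[50,-1,-1,38,0,0,0],[50,-1,-1,46,0,0,0],[50,-1,-1,50,0,0,0],[50,-1,-1,52.5,0,0,0],[50,-1,-1,52.5,0,0,0],[62,-1,-1,52.5,0,0,0],[75,-1,-1,52.5,0,0,0],[85,-1,-1,52.5,0,0,0],[85,-1,-1,52.5,0,0,0]]' 40
python3 -m creep '[[85,0,0,0,0,0,0],[85,0,0,-20,0,0,0],[85,0,0,-50,0,0,0],[85,15,-33,-80,0,0,0.7],[85,30,-66,-90,0,0,1.4],[85,30,-99,-90,0,0,2.2],[85,30,-132,-90,0,0,2.2],[85,29,-165,-90,0,0,2.2],[85,29,-200,-90,0,0,2.2],[85,29,-229,-90,0,0,2.2]]' 40
python3 - <<'E'
from h import *
go([.404,-.2915,.001],54)
p,d=eyes.read_camera("scene"); np.savez("s1.npz",p=p,d=d); a=p[110:280,170:400]
cv2.imwrite("pics/s1.png",cv2.resize(a,None,fx=3,fy=3,interpolation=cv2.INTER_CUBIC)[:,:,::-1])
W=world("scene",d); m=(abs(W[...,0]-.45)<.06)&(abs(W[...,1]+.035)<.06)&(W[...,2]>.027)&(W[...,2]<.045); q=W[m]; print(m.sum(),(q.max(0)+q.min(0))/2,np.ptp(q,0))
E
```

```text
clock: 5.15
eef_pos: [0.4507, -0.0364, 0.0079]
ee_rot: [0.16, 0.987, 0.0, 0.0]
wrist_force: [0.3, -0.1, -0.5]
opening: 0.085
clock: 6.15
eef_pos: [0.35, -0.246, 0.0979]
ee_rot: [0.31, 0.951, -0.0, 0.0]
wrist_force: [0.4, -0.1, -0.2]
opening: 0.085
shift [-70.4  -4.9  96.9]
turn z -0.01 (tool z down) now yaw 53.9
280 [ 0.45173705 -0.03754255  0.0328417 ] [0.06224667 0.05844019 0.01164866]
```

View pics/s1.png

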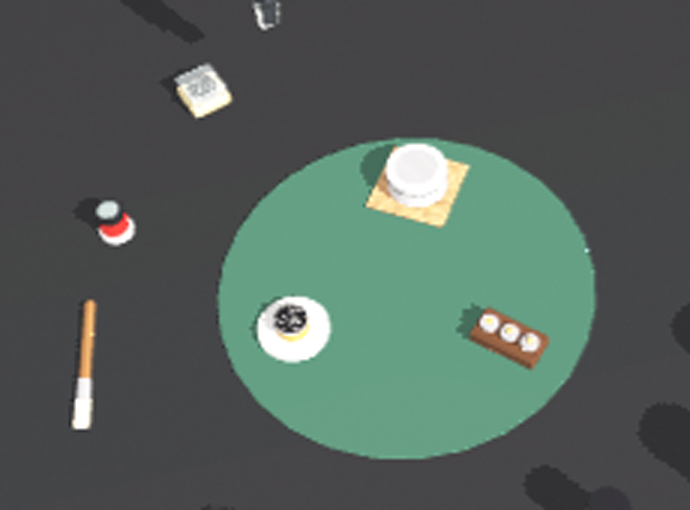

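The scene view shows the tin standing squarely on the cork pad (about 308,169), within about 2 mm. The box is untouched at (237,140). Now the box.

```bash
python3 -m creep '[[85,-30,-3,10,0,0,0],[85,-60,-5,20,0,0,0],[85,-70,-5,40,0,0,0],[85,-70,-5,65,0,0,0],[85,-70,-5,82,0,0,0],[85,-70,-5,91,0,0,0],[85,-70,-5,94,0,0,0],[85,-70,-5,94,0,0,0]]' 40
python3 -m creep '[[35,0,0,0,0,0,0],[35,0,0,0,0,0,0],[35,0,0,0,0,0,0],[35,0,0,0,0,0,0],[35,0,0,0,0,0,0],[35,0,0,0,0,0,0],[35,0,0,0,0,0,0],[35,0,0,0,0,0,0]]' 30
python3 -m creep '[[35,0,0,-5,0,0,0],[35,0,0,-20,0,0,0],[35,0,0,-45,0,0,0],[35,0,0,-70,0,0,0],[35,0,0,-80,0,0,0],[35,0,0,-80,0,0,0]]' 30
python3 - <<'E'
from h import *
p,d=eyes.read_camera("scene"); cv2.imwrite("pics/s2.png",cv2.resize(p[70:190,170:330],None,fx=4,fy=4,interpolation=cv2.INTER_CUBIC)[:,:,::-1])
go([.4503,-.0362,.085],54)
W=world("top",eyes.read_camera("top")[1]); m=(abs(W[...,0]-.45)<.06)&(abs(W[...,1]+.035)<.06)&(W[...,2]>.03)&(W[...,2]<.045); q=W[m]; print("tin top cam",m.sum(),(q.max(0)+q.min(0))/2,np.ptp(q,0))
E
```

```text
clock: 7.0
eef_pos: [0.4044, -0.2897, 0.0041]
ee_rot: [0.309, 0.951, -0.0, 0.0]
wrist_force: [0.1, -0.2, 0.4]
opening: 0.0853
clock: 7.8
eef_pos: [0.4047, -0.2899, 0.0044]
ee_rot: [0.309, 0.951, -0.0, 0.0]
wrist_force: [-1.2, 1.5, 7.0]
opening: 0.0414
clock: 8.4
eef_pos: [0.4051, -0.2902, 0.085]
ee_rot: [0.309, 0.951, -0.0, 0.001]
wrist_force: [0.3, -0.6, -0.4]
opening: 0.0417
shift [112.2 232.   -1.3]
turn z -0.0 (tool z down) now yaw 54.0
tin top cam 431 [ 0.44948552 -0.03548442  0.03625572] [0.05883684 0.058523   0.01214568]
```

View pics/s2.png

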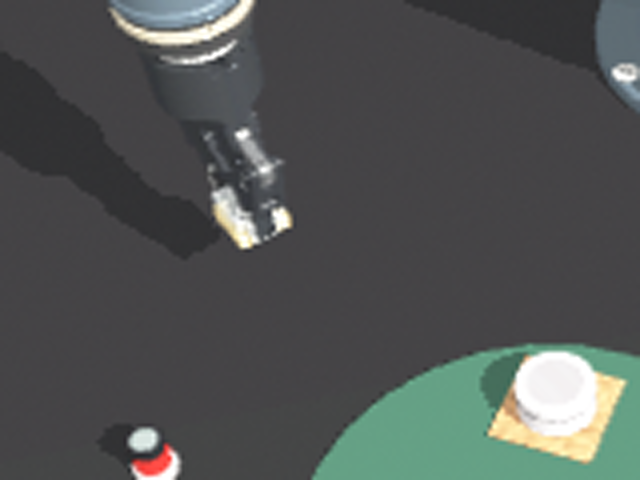

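The box is held level in the fingers at about (232,125), 41.7 mm open. Carrying it to the tin.

```bash
python3 -m creep '[[35,9,19,0,0,0,0],[35,23,48,0,0,0,0],[35,39,80,0,0,0,0],[35,55,113,0,0,0,0],[35,71,146,0,0,0,0],[35,87,180,0,0,0,0],[35,100,208,0,0,0,0],[35,109,225,0,0,0,0],[35,112,232,0,0,0,0],[35,112,232,0,0,0,0]]' 30
python3 -m creep '[[35,0,0,0,0,0,0],[35,0,0,15,0,0,0],[35,0,0,30,0,0,0],[35,0,0,38,0,0,0],[35,0,0,42,0,0,0],[35,0,0,44.5,0,0,0],[35,0,0,44.5,0,0,0]]' 30
python3 -m creep '[[48,0,0,0,0,0,0],[60,0,0,0,0,0,0],[75,0,0,0,0,0,0],[75,0,0,0,0,0,0],[80,0,0,-15,0,0,0],[80,0,0,-40,0,0,0],[80,0,0,-80,0,0,0],[80,0,0,-80,0,0,0]]' 30
python3 - <<'E'
from h import *
go([.586,-.3037,.09])
E
```

```text
clock: 9.5
eef_pos: [0.4499, -0.0357, 0.083]
ee_rot: [0.309, 0.951, -0.0, -0.001]
wrist_force: [0.0, -0.2, 0.2]
opening: 0.0414
clock: 10.2
eef_pos: [0.4504, -0.0365, 0.0397]
ee_rot: [0.31, 0.951, -0.0, 0.0]
wrist_force: [-0.4, -0.3, -0.5]
opening: 0.0413
clock: 11.0
eef_pos: [0.4527, -0.0364, 0.1235]
ee_rot: [0.309, 0.951, 0.001, 0.003]
wrist_force: [0.5, 0.5, -0.7]
opening: 0.0801
shift [-264.9 -137.8   34.4]
```

```bash
python3 -m creep '[[70,-25,-13,0,0,0,0],[70,-60,-31,0,0,0,0],[70,-95,-50,0,0,0,0],[70,-130,-68,0,0,0,0],[70,-165,-86,5,0,0,0],[70,-200,-104,10,0,0,0],[70,-235,-122,20,0,0,0],[70,-263,-137,30,0,0,0],[70,-263,-137,34,0,0,0],[70,-263,-137,34,0,0,0]]' 30
python3 - <<'E'
from h import *
go([.586,-.3037,.010])
p,d=eyes.read_camera("scene"); cv2.imwrite("pics/s3.png",cv2.resize(p[100:240,170:370],None,fx=4,fy=4,interpolation=cv2.INTER_CUBIC)[:,:,::-1])
W=world("scene",d); m=(abs(W[...,0]-.45)<.06)&(abs(W[...,1]+.035)<.06)&(W[...,2]>.058)&(W[...,2]<.075); q=W[m]; print(m.sum(),(q.max(0)+q.min(0))/2,cv2.minAreaRect(q[:,:2].astype(np.float32)*1000))
E
```

```text
clock: 12.0
eef_pos: [0.5817, -0.3017, 0.0838]
ee_rot: [0.31, 0.951, 0.0, -0.001]
wrist_force: [-0.3, 1.2, -0.3]
opening: 0.0699
shift [-4.8  1.  73.8]
158 [ 0.45109981 -0.03761194  0.06244415] ((451.8214111328125, -37.591407775878906), (40.877586364746094, 38.872093200683594), 55.3317985534668)
```

View pics/s3.png

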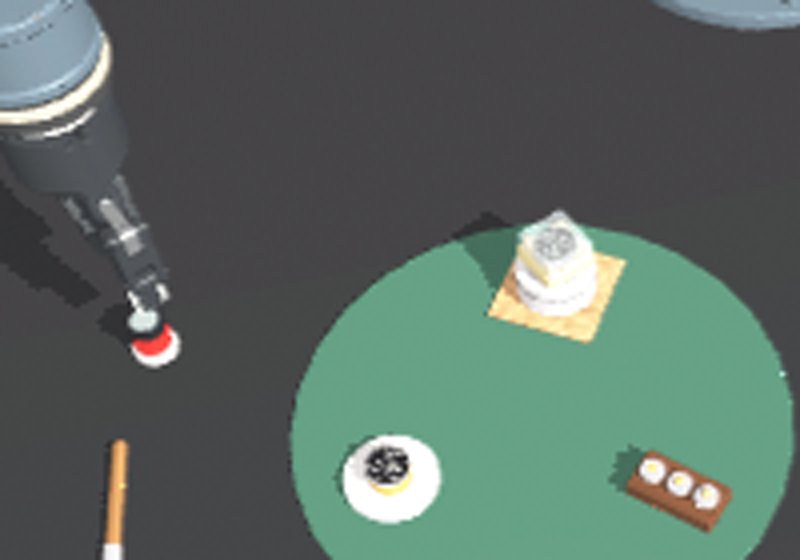

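The scene view shows the box flat on the tin lid at about (309,160), centred within about 1.5 mm. The loupe is under the fingers at (207,184). Grasping it now.

```bash
python3 -m creep '[[70,-4,1,10,0,0,0],[70,-4,1,35,0,0,0],[70,-4,1,55,0,0,0],[70,-4,1,67,0,0,0],[70,-4,1,73,0,0,0],[70,-4,1,73,0,0,0]]' 25
python3 -m creep '[[22,0,0,0,0,0,0],[22,0,0,0,0,0,0],[22,0,0,0,0,0,0],[22,0,0,0,0,0,0],[22,0,0,0,0,0,0],[22,0,0,0,0,0,0],[22,0,0,0,0,0,0],[22,0,0,0,0,0,0]]' 25
python3 -m creep '[[22,0,0,-5,0,0,0],[22,0,0,-20,0,0,0],[22,0,0,-40,0,0,0],[22,0,0,-60,0,0,0],[22,0,0,-70,0,0,0],[22,0,0,-70,0,0,0]]' 25
python3 - <<'E'
from h import *
go([.6195,.003,.08])
p,d=eyes.read_camera("scene"); cv2.imwrite("pics/s4.png",cv2.resize(p[100:240,140:340],None,fx=4,fy=4,interpolation=cv2.INTER_CUBIC)[:,:,::-1])
E
```

```text
clock: 12.65
eef_pos: [0.586, -0.3029, 0.012]
ee_rot: [0.309, 0.951, 0.0, -0.0]
wrist_force: [-0.9, -0.3, 0.6]
opening: 0.07
clock: 13.45
eef_pos: [0.5866, -0.3035, 0.0131]
ee_rot: [0.309, 0.951, -0.0, 0.001]
wrist_force: [-1.1, -0.8, 6.8]
opening: 0.0275
clock: 14.05
eef_pos: [0.5869, -0.3037, 0.0838]
ee_rot: [0.309, 0.951, -0.0, 0.001]
wrist_force: [0.1, 0.6, -0.0]
opening: 0.0277
shift [154.1 267.2   3.5]
```

View pics/s4.png

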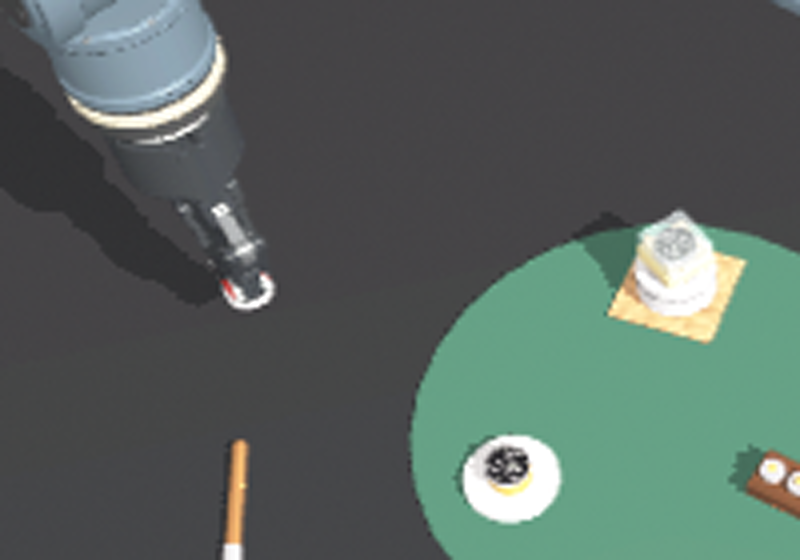

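Loupe held upright at about (202,172). Carrying it to the midpoint.

```bash
python3 -m creep '[[22,10,18,0,0,0,0],[22,26,45,0,0,0,0],[22,43,75,0,0,0,0],[22,61,106,0,0,0,0],[22,79,137,0,0,0,0],[22,97,168,0,0,0,0],[22,115,199,0,0,0,0],[22,132,229,0,0,0,0],[22,146,253,0,0,0,0],[22,154,267,0,0,0,0]]' 25
python3 -m creep '[[22,0,0,0,0,0,0],[22,0,0,0,0,0,0],[22,0,0,25,0,0,0],[22,0,0,50,0,0,0],[22,0,0,60,0,0,0],[22,0,0,65,0,0,0],[22,0,0,67,0,0,0],[22,0,0,67,0,0,0]]' 25
python3 -m creep '[[33,0,0,0,0,0,0],[45,0,0,0,0,0,0],[55,0,0,0,0,0,0],[60,0,0,0,0,0,0],[60,0,0,-15,0,0,0],[60,0,0,-40,0,0,0],[60,0,0,-80,0,0,0],[60,0,0,-110,0,0,0],[60,0,0,-110,0,0,0]]' 25
python3 - <<'E'
from h import *
go([.556,.325,.12])
E
```

```text
clock: 15.1
eef_pos: [0.6179, 0.0059, 0.0812]
ee_rot: [0.308, 0.951, -0.0, -0.001]
wrist_force: [0.1, -0.5, -0.2]
opening: 0.0277
clock: 15.9
eef_pos: [0.6191, 0.0026, 0.0164]
ee_rot: [0.31, 0.951, -0.0, 0.001]
wrist_force: [-0.3, -0.5, -0.5]
opening: 0.0276
clock: 16.8
eef_pos: [0.621, 0.0033, 0.1298]
ee_rot: [0.309, 0.951, 0.001, 0.003]
wrist_force: [1.3, 0.6, -0.0]
opening: 0.0602
shift [241.8 221.9   9.4]
```

```bash
python3 -m creep '[[70,20,18,0,0,0,0],[85,50,46,0,0,0,0],[85,82,75,0,0,0,0],[85,114,105,0,0,0,0],[85,146,134,0,0,0,0],[85,178,163,0,0,0,0],[85,208,191,5,0,0,0],[85,230,211,9,0,0,0],[85,242,222,9,0,0,0],[85,242,222,9,0,0,0]]' 25
python3 - <<'E'
from h import *
p,d=eyes.read_camera("scene"); cv2.imwrite("pics/s5.png",cv2.resize(p[130:290,250:450],None,fx=3.5,fy=3.5,interpolation=cv2.INTER_CUBIC)[:,:,::-1])
W=world("scene",d)
def c(x,y,a,b):
    m=(abs(W[...,0]-x)<.03)&(abs(W[...,1]-y)<.03)&(W[...,2]>a)&(W[...,2]<b); q=W[m]; print(m.sum(),(q.max(0)+q.min(0))/2,np.ptp(q,0))
c(.62,.003,.034,.05)
c(.556,.325,.056,.07)
go([.556,.325,.012])
p,d=eyes.read_camera("top"); W=world("top",d); c(.62,.003,.034,.05)
E
```

```text
clock: 17.8
eef_pos: [0.5529, 0.3267, 0.1156]
ee_rot: [0.308, 0.951, -0.0, -0.0]
wrist_force: [-0.4, 0.5, 0.3]
opening: 0.085
83 [0.62053554 0.00186392 0.03822817] [0.02839084 0.02705408 0.00776635]
32 [0.55828287 0.32402988 0.06230338] [0.01678184 0.01499126 0.00873681]
shift [ -2.3   1.3 103.9]
95 [0.61737569 0.00345076 0.03951067] [0.027992   0.02629547 0.01048932]
```

View pics/s5.png

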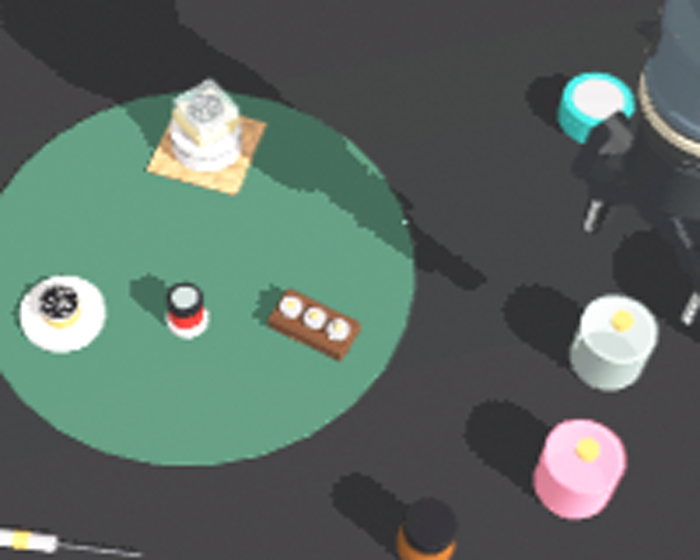

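The scene view shows the loupe upright at about (303,218), measured at (0.619, 0.003) against a target of (0.6195, 0.003). The cover is at (425,227), clear of the pink one. Descending on it.

```bash
python3 -m creep '[[85,0,0,0,0,0,0],[85,0,1,25,0,0,0],[85,0,1,50,0,0,0],[85,0,1,75,0,0,0],[85,0,1,92,0,0,0],[85,0,1,102,0,0,0],[85,0,1,105,0,0,0],[85,0,1,105,0,0,0]]' 30
python3 -m creep '[[48,0,0,0,0,0,0],[48,0,0,0,0,0,0],[48,0,0,0,0,0,0],[48,0,0,0,0,0,0],[48,0,0,0,0,0,0],[48,0,0,0,0,0,0],[48,0,0,0,0,0,0]]' 30
python3 -m creep '[[48,0,0,-5,0,0,0],[48,0,0,-20,0,0,0],[48,0,0,-45,0,0,0],[48,0,0,-70,0,0,0],[48,0,0,-90,0,0,0],[48,0,0,-100,0,0,0],[48,0,0,-100,0,0,0]]' 30
python3 - <<'E'
from h import *
go([.643,-.094,.11])
p,d=eyes.read_camera("scene"); cv2.imwrite("pics/s6.png",cv2.resize(p[90:290,330:530],None,fx=3,fy=3,interpolation=cv2.INTER_CUBIC)[:,:,::-1])
E
```

```text
clock: 18.7
eef_pos: [0.5546, 0.3256, 0.0117]
ee_rot: [0.31, 0.951, 0.0, 0.0]
wrist_force: [-0.4, 0.4, -0.6]
opening: 0.0849
clock: 19.4
eef_pos: [0.5548, 0.3262, 0.0125]
ee_rot: [0.309, 0.951, 0.001, 0.001]
wrist_force: [-0.5, -1.5, 7.5]
opening: 0.0557
clock: 20.1
eef_pos: [0.5549, 0.3264, 0.1127]
ee_rot: [0.309, 0.951, 0.001, 0.001]
wrist_force: [-0.2, 1.0, -2.7]
opening: 0.0557
shift [-318.5 -288.1    2.4]
```

View pics/s6.png

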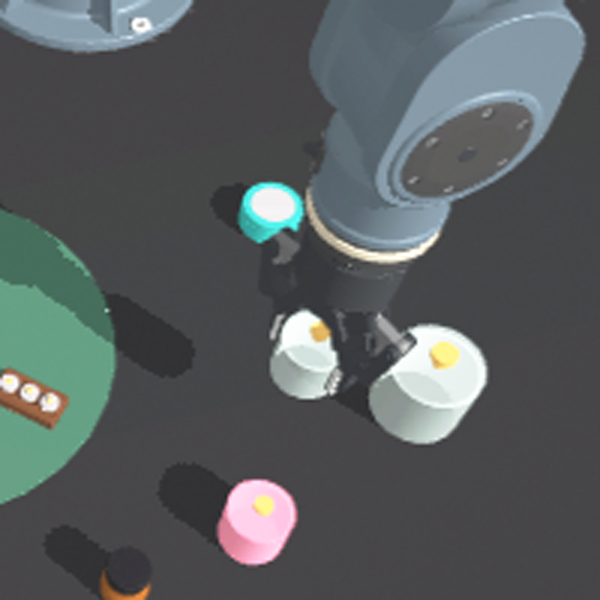

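The cover is held level at about (432,207), with the pink and large ones undisturbed. Carrying it over; its rim is at 100 mm, well above the loupe.

```bash
python3 -m creep '[[48,-9,-8,0,0,0,0],[48,-24,-22,0,0,0,0],[48,-45,-41,0,0,0,0],[48,-67,-61,0,0,0,0],[48,-90,-82,0,0,0,0],[48,-113,-103,0,0,0,0],[48,-136,-124,0,0,0,0],[48,-159,-145,0,0,0,0],[48,-182,-166,0,0,0,0],[48,-205,-187,0,0,0,0]]' 30
python3 -m creep '[[48,-23,-21,0,0,0,0],[48,-46,-42,0,0,0,0],[48,-69,-63,0,0,0,0],[48,-90,-81,0,0,0,0],[48,-104,-94,0,0,0,0],[48,-111,-100,0,0,0,0],[48,-112,-101,0,0,0,0],[48,-112,-101,0,0,0,0],[48,-112,-101,0,0,0,0],[48,-112,-101,0,0,0,0]]' 30
python3 - <<'E'
from h import *
go([.6416,-.0929,.1237-.1+.0001])
p,d=eyes.read_camera("scene"); cv2.imwrite("pics/s7.png",cv2.resize(p[90:290,190:390],None,fx=3,fy=3,interpolation=cv2.INTER_CUBIC)[:,:,::-1])
E
```

```text
clock: 21.15
eef_pos: [0.6093, 0.0519, 0.1101]
ee_rot: [0.309, 0.951, -0.0, -0.001]
wrist_force: [0.6, 0.3, -1.1]
opening: 0.0553
clock: 22.15
eef_pos: [0.6411, -0.0925, 0.1114]
ee_rot: [0.309, 0.951, 0.0, -0.0]
wrist_force: [0.2, 0.9, -1.2]
opening: 0.0554
shift [-0.7 -0.  87.6]
```

View pics/s7.png

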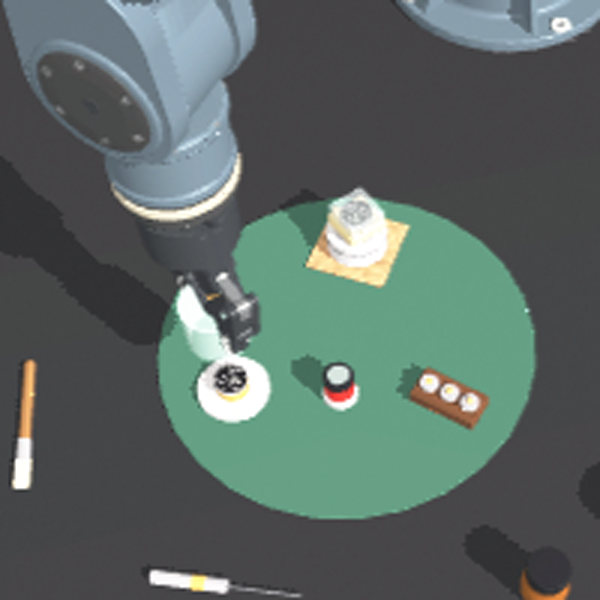

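The cover hangs upright above the holder (holder at about 268,218), and everything else is in place. Lowering gently.

```bash
python3 -m creep '[[48,0,0,8,0,0,0],[48,0,0,20,0,0,0],[48,0,0,35,0,0,0],[48,0,0,48,0,0,0],[48,0,0,58,0,0,0],[48,0,0,66,0,0,0],[48,0,0,73,0,0,0],[48,0,0,79,0,0,0],[48,0,0,83,0,0,0],[48,0,0,83,0,0,0]]' 30
python3 -m creep '[[48,0,0,2,0,0,0],[48,0,0,4,0,0,0],[48,0,0,5.5,0,0,0],[48,0,0,5.5,0,0,0]]' 30
```

```text
clock: 23.2
eef_pos: [0.6409, -0.0934, 0.0279]
ee_rot: [0.309, 0.951, -0.0, -0.0]
wrist_force: [-0.6, -1.0, -1.8]
opening: 0.0554
clock: 23.6
eef_pos: [0.6413, -0.0935, 0.0235]
ee_rot: [0.309, 0.951, 0.0, 0.0]
wrist_force: [-3.9, 0.1, 7.1]
opening: 0.0556
```

Contact comes at exactly the expected height, 11 mm above the grasp height. Releasing and retreating.

```bash
python3 -m creep '[[58,0,0,-1,0,0,0],[65,0,0,-1,0,0,0],[75,0,0,-1,0,0,0],[85,0,0,-1,0,0,0],[85,0,0,-1,0,0,0],[85,0,0,-15,0,0,0],[85,0,0,-40,0,0,0],[85,0,0,-80,0,0,0],[85,0,0,-120,0,0,0],[85,0,0,-140,0,0,0]]' 30
python3 -m creep '[[85,-30,-20,0,0,0,0],[85,-60,-50,0,0,0,0],[85,-80,-90,0,0,0,0],[85,-80,-130,0,0,0,0],[85,-80,-170,0,0,0,0],[85,-80,-210,0,0,0,0],[85,-80,-250,0,0,0,0],[85,-80,-250,0,0,0,0],[85,-80,-250,0,0,0,0]]'
python3 - <<'E'
from h import *
out=[]
for n in("scene","top"):
    p,d=eyes.read_camera(n); W=world(n,d); print(n)
    def c(s,x,y,a,b,r=.04):
        m=(abs(W[...,0]-x)<r)&(abs(W[...,1]-y)<r)&(W[...,2]>a)&(W[...,2]<b); q=W[m]; print(s,m.sum(),((q.max(0)+q.min(0))/2).round(4),np.ptp(q,0).round(3)) if m.any() else print(s,0)
    c("knob",.643,-.094,.067,.085,.03); c("cover top",.643,-.094,.055,.066); c("base",.643,-.094,.008,.02)
    c("box",.451,-.036,.056,.075); c("loupe",.62,.003,.034,.05,.03)
    c("jar",.738,.225,.04,.06); c("brush",.7082,-.2724,.008,.03,.07)
    x,y=map(int,proj(n,[.57,-.02,.02])); out.append(cv2.resize(p[max(y-65,0):y+65,x-65:x+65] if n=="top" else p[145:275,235:365],(400,400),interpolation=cv2.INTER_CUBIC))
cv2.imwrite("pics/end.png",np.hstack(out)[:,:,::-1]); print(telemetry.sense()["eef_pos"],telemetry.sense()["clock"])
E
```

```text
clock: 24.6
eef_pos: [0.6422, -0.0936, 0.1678]
ee_rot: [0.309, 0.951, 0.0, 0.002]
wrist_force: [-0.3, 0.5, -0.2]
opening: 0.0852
clock: 25.5
eef_pos: [0.5583, -0.3434, 0.1639]
ee_rot: [0.31, 0.951, -0.0, 0.0]
wrist_force: [0.2, 0.6, -0.5]
opening: 0.0848
scene
knob 30 [ 0.644  -0.0956  0.0733] [0.015 0.016 0.008]
cover top 288 [ 0.6438 -0.0953  0.06  ] [0.057 0.056 0.01 ]
base 113 [ 0.6504 -0.0944  0.014 ] [0.062 0.064 0.012]
box 170 [ 0.4513 -0.0372  0.0615] [0.053 0.053 0.011]
loupe 81 [0.6203 0.0018 0.0382] [0.029 0.028 0.008]
jar 190 [0.7472 0.224  0.0476] [0.037 0.036 0.015]
brush 112 [ 0.7261 -0.2653  0.0116] [0.103 0.049 0.007]
top
knob 31 [ 0.6405 -0.0931  0.0738] [0.014 0.013 0.008]
cover top 335 [ 0.6398 -0.0935  0.0604] [0.054 0.052 0.01 ]
base 100 [ 0.6425 -0.0939  0.0139] [0.077 0.071 0.012]
box 217 [ 0.4517 -0.0353  0.0627] [0.042 0.052 0.01 ]
loupe 94 [0.6172 0.0034 0.0396] [0.027 0.026 0.011]
jar 159 [0.7449 0.2258 0.0486] [0.036 0.034 0.015]
brush 137 [ 0.7239 -0.2519  0.0137] [0.106 0.078 0.011]
[ 0.55923297 -0.34213387  0.16343729] 25.6
```

View pics/end.png

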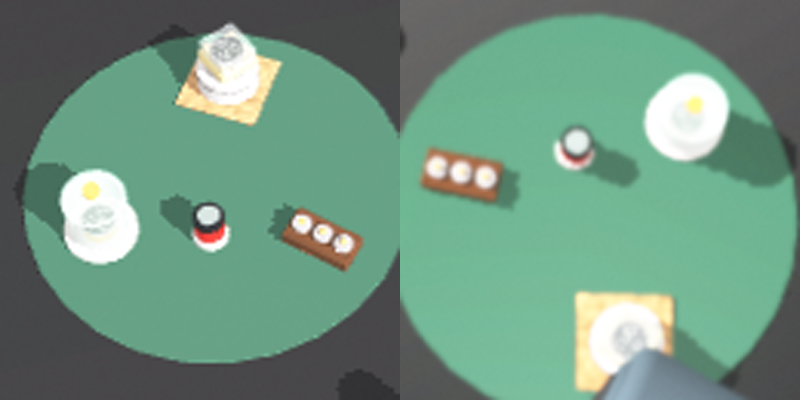

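Both views show the cover flat on the holder with its knob centred, the loupe half-way, and the box on the tin on the pad. Handing in.

```bash
python3 -c "
from rig import ctrl; print(ctrl.job_done())"
```

```text
the job is handed in; nothing more can be done
None
```

The job is handed in at about 26 s of the 96 s allowed. `job_done` gives no verdict, so the results below rest on my own camera checks.

| Part | Placed | Last measured |
|---|---|---|
| Tin | On the cork pad | Within about 2 mm of the centre |
| Movement box | Flat on the tin lid | Within about 2 mm of the tin's centre, though the arm partly hid it from the top camera at the end |
| Loupe | Upright between holder and oil stand | (0.619, 0.003) against a target of (0.6195, 0.003) |
| Glass cover | On the holder base, lowered slowly to contact | Centred to 1–2 mm, touching down at the expected 11 mm above its grasp height |

- **Camera agreement:** the two cameras differed from each other by a steady 2–3 mm, so I used their averages. All results are well inside the tolerances.
- **Left alone:** the arm never went near the jar, the brush or the screwdriver. My final depth windows for the jar and brush were cut differently from the first ones, so those coordinates cannot be compared directly. I did not measure the screwdriver by numbers; it was still in place in the picture taken just before the cover was lowered.
- **Look-alikes:** the pink cover, the large cover and the turquoise tin were not touched.

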